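# Slide the drip tray between the bricks under the gas ring

### The arm

A 7-joint arm with a two-finger parallel gripper is mounted at the origin on the work surface. World frame = base frame: x ahead of the robot, y to its left, z up, the work surface at z = 0. Lengths are in mm, angles in rad, forces in N, time in s.
With the tool pointing down it reaches from about 425 to 925 mm from the base axis. Payload 6.8 kg.
Tool frame: the origin (TCP) lies midway between the tips of the shut fingers; the grasp point (between the pads) lies 19 mm behind it; z points along the fingers, y is the line along which they close (so a half turn about z gives the same grasp; the last joint's range is limited). The gripper opens to 88 mm and grips with 3 to 60 N. Pads are 20 mm wide; open, the fingers measure 115 mm over their backs; the gripper's body (75 mm by 178 mm) begins 61 mm behind the grasp point.
Start: joints at [1.039, 0.477, 0.022, 1.555, -0.011, 1.109, -0.083], TCP at [277.589, -615.298, 222.664] pointing down, gripper open.
Joint ranges: [-2.96, 2.96], [-0.34, 2.1], [-1.41, 1.46], [0.24, 2.44], [-1.37, 4.51], [0.17, 1.92], [-2.96, 2.96]. Speed limits (rad/s): [2.39, 2.39, 3.14, 3.14, 3.14, 3.14, 3.14].

### API

Orientations are given as [roll, pitch, yaw] about the fixed x, y, z axes, in that order (R = Rz(yaw) Ry(pitch) Rx(roll)).
In Python, from cell import ctrl, capture, job gives the robot as it stands. The module is installed in compiled form; this text tells all that it offers.
- The arm moves only by the tool apply_moves, never from a script. Its argument "deltas" is one flat list of numbers, 7 for each row, row after row: the shift along the tool's x, y, z in cm, then the turn, a rotation vector about the tool's x, y, z in rad, then the closure in counts, from 0 (fully open) to 255 (shut). In form: [tx, ty, tz, wx, wy, wz, jaw, tx, ty, tz, wx, wy, wz, jaw, ...]. A call has 1 to 12 rows; each row shifts and turns the commanded pose from where the row before left it, along the tool's axes as they then stand; what a row does not reach is not made up. A row lasts 1/8 s, in which the tool goes at most 62.5 mm and 10.7 degrees, less where a joint would pass 70% of its speed; a pose out of reach is approached as far as the arm can. A call is refused whole if a number of a shift passes 6.25 or a number of a turn 0.188, either way. A call with a gripper value outside its range is refused whole. The fingers move at their own pace and stop on an object; "grip_force" is the grip in N (left out, the last holds). Time passes only in rows, so rows that do not move let the fingers close. It gives the time, the measured TCP pose, the force, the opening and the grip force at its end, in the units of the state.
- ctrl.get_obs(): the state, without advancing time (a new reading comes with each control period).
- capture(name): name is "scene" or "side" or "wrist"; returns a dict with "pixels" (480x640x3 uint8, blue, green, red), "fx", "fy", "cx", "cy" (pixels), "k1" (the pictures are not rectified: a ray, as slopes to the right and down, at radius r is drawn at 1 + k1 r^2 times it, then the intrinsics apply), "extrinsics" (4x4, takes a point from world to camera coordinates). Camera axes: x right, y up, looking along -z (the intrinsics and any distortion apply to the point x, -y, -z); pixel columns grow to the right and rows downward; lengths in mm; the calibration is good to about 2 mm. A picture is of the moment at which its call begins. There is no depth.
- job.job_done(): hands the job in; it is judged then, once.
The state is a dict: "time_s": time; "joint_positions": joint angles; "dq": joint speeds; "joint_torque": joint torques, N m; "ee_pos": TCP position; "tool_rot": TCP orientation; "force": force on the tool from outside, world axes, zero at the start; "moment": the same for the moment, N m; "width": finger opening in mm; "grasp_force": force on a finger pad.
Only numpy, scipy, OpenCV 4.12 (cv2) and the standard library are available. Lean on these libraries where they do the work, as an engineer would, in place of code of your own. Each camera call takes 0.05 s, during which the arm holds its last target. There are 200 camera calls.

### The job

Push the steel drip tray along the shelf with the fingertips, through the narrow gap between the two bricks, until it lies straight under the gas ring with its tall back wall level with the near ends of the bricks. Only push it: do not lift or tip the tray, and leave the mug, jar, bowl, whisk and matchbox where they are.

Things in the scene. Friction and masses are not known exactly. Their poses are not given: they have to be found in the camera images.
- stand: Two fixed bricks (each 215 long, 102.5 wide, 65 high) with a straight 104 mm gap between them, carrying an iron gas ring. Origin: shelf surface, mid-gap, in the plane of the bricks' near ends (towards the robot). x points into the gap, y across it, z up. The ring stands over the gap 40 to 200 mm behind the near ends, up to 106 above the shelf, its pipe beyond; the bricks' first 40 mm are bare.
- tray: Loose open steel drip tray, 0.2 to 0.4 kg, flat on the shelf before the gap, off-centre and turned. 150 long (x), 96 wide (y); 3 mm sheet, side and front walls 20 high, flat back wall 32 high, full width. Front corners cut off by 10 mm at 45 degrees. Origin: centre of its underside. x points to the low front, which goes in first, away from the tall back wall.
- tray_back (a point): Middle of the tray's tall back wall, on its outer face, at the underside; 75 mm behind the tray's origin.
- mug: White ceramic mug, 80 across, 92 high, standing to one side of the tray. Origin: centre of its underside. Bystander.
- jar: Glass jar with steel lid, 62 across, 105 high, standing to the other side of the tray. Origin: centre of its underside. Bystander.
- bowl: Melamine bowl, 132 across, 60 high, standing nearer the robot, on the right. Origin: centre of its underside. Bystander.
- whisk: Steel balloon whisk, 242 long, wire head 60 across, lying on the shelf nearer the robot, on the left. Origin: on the shelf under the joint of handle and wires; x points to the wire head. Bystander.
- matchbox: Matchbox, 80 x 50 x 18, lying flat beside the left brick. Origin: centre of its underside. Bystander.
There are look-alikes about, which are no part of the job. What is shaped like the tray but purple or red is not meant.

How it is judged (in metres and radians):
On the way:
1. the tray's front end has entered the gap, flat on the shelf (x of tray_back in the frame of stand between -0.13 and -0.015 m and y of tray in the frame of stand between -0.015 and 0.015 m and height (world z) of tray below 0.005 m), for 0.1 s.
At the end, for the whole second after the job is handed in: The tray rests flat on the shelf between the bricks, its back wall within 10 mm of the plane of the bricks' near ends, straight in the gap (within 10 mm sideways and 5 degrees), at rest; every bystander is within 20 mm of where it stood (x of tray_back in the frame of stand between -0.01 and 0.01 m and y of tray in the frame of stand between -0.01 and 0.01 m and angle between the x axis of tray and the x axis of stand, either way round below 0.09 rad and angle between tray's own z axis and vertical below 0.05 rad and height (world z) of tray below 0.004 m and linear speed of tray below 0.01 m/s and distance of each of mug, jar, bowl, whisk, matchbox from where it was at the start of the episode below 0.02 m); the robot touches nothing.
It fails at once if the tray is lifted or tipped (height (world z) of tray above 0.01 m or angle between tray's own z axis and vertical above 0.12 rad).
It fails at once if a bystander is moved by more than 20 mm or picked up (distance of any of mug, jar, bowl, whisk, matchbox from where it was at the start of the episode above 0.02 m).
It fails at once if a standing bystander is tipped (angle between any of mug, jar, bowl's own z axis and vertical above 0.3 rad).
It also fails if it takes over 72 s, if anything falls off the work surface, if the arm or the gripper's body presses on something with over 40 N, if the wrist force passes 120 N, or if a joint passes its speed limit or range.

## Working session

There is one attempt and no reset: what is moved stays moved. The work goes in short steps, Python scripts to look and compute and a tool call to move; the robot and the scene stay as the last step left them, time stands still between calls to the robot, and variables do not carry over. Pictures are saved under pics/ and viewed, at most 10 in all, crops included, and the job is handed in when it is done.

Besides the shell and the picture viewer there is one more tool, called after "Request:" as a command line: name --argument value ..., lists and objects as JSON in quotes. apply_moves: Moves the arm, as the interface text tells. Its arguments: {"type":"object","properties":{"deltas":{"type":"array"},"grip_force":{"type":"number"}},"required":["deltas"]}

```bash
mkdir -p pics
cat > h.py <<'E'
import numpy as np, cv2
from cell import ctrl, capture, job
def snap(n,f):
    c=capture(n); cv2.imwrite(f'pics/{f}.png',c['pixels']); return c
def ray(c,u,v):
    a=np.array([(u-c['cx'])/c['fx'],(v-c['cy'])/c['fy']]); s=a.copy()
    for _ in range(20): s=a/(1+c['k1']*(s@s))
    E=np.array(c['extrinsics']); R=E[:3,:3]
    return -R.T@E[:3,3], R.T@np.array([s[0],-s[1],-1])
def onz(c,u,v,z=0):
    o,d=ray(c,u,v); return o+d*(z-o[2])/d[2]
def proj(c,p):
    E=np.array(c['extrinsics']); q=E[:3,:3]@np.array(p)+E[:3,3]
    s=np.array([q[0],-q[1]])/-q[2]; s=s*(1+c['k1']*(s@s))
    return s[0]*c['fx']+c['cx'],s[1]*c['fy']+c['cy']
E
python3 - <<'E'
from h import *
import pickle
d={}
for n in('scene','side'):
    d[n]=snap(n,n+'0'); o,_=ray(d[n],0,0); print(n,o.round(),d[n]['fx'],d[n]['k1'])
pickle.dump(d,open('c0.pkl','wb'))
print(ctrl.get_obs())
E
```

```text
scene [1315.  -75.  589.] 559.7131313479185 0.05698002594321873
side [-101.  659. 1040.] 561.4737249687154 -0.11815504490490995
{'time_s': 0.1, 'joint_positions': array([ 1.03889553,  0.47770422,  0.02235672,  1.55626948, -0.01149604,
        1.10930035, -0.08312129]), 'dq': array([-2.77218099e-05, -1.40962366e-03, -7.81029110e-04, -4.43885058e-03,
       -1.42914293e-03, -1.12016461e-03, -2.45442316e-03]), 'joint_torque': array([ 3.83287756e-03, -5.84098971e+01,  1.53982960e+00, -2.73317689e+01,
       -5.41525532e-02,  1.31172244e-02,  8.76901981e-05]), 'ee_pos': array([ 277.35582776, -614.83330586,  221.8231702 ]), 'tool_rot': array([-3.14004437e+00,  1.21204517e-04,  4.23789754e-01]), 'force': array([ 0.38073699,  0.50317468, -0.73783801]), 'moment': array([-0.01473091, -0.02313098, -0.0097324 ]), 'grasp_force': 0.0, 'width': 87.86471032496577}
```

View pics/scene0.png

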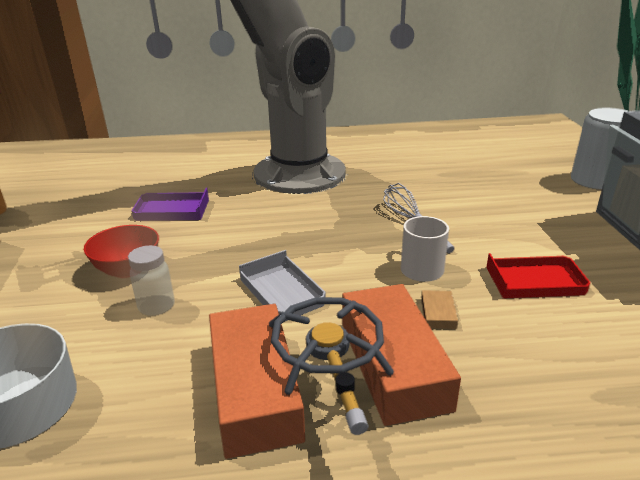

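View pics/side0.png

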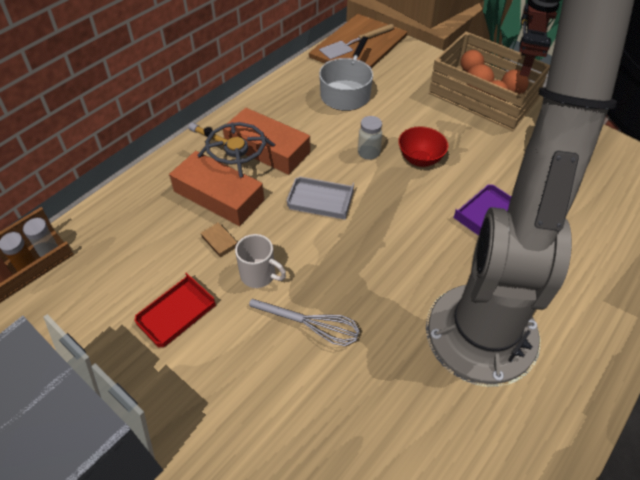

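Tray-like things: grey at scene (282,284)/side (321,198), purple at (171,205)/(487,212), red at (537,276)/(175,311). The grey steel one before the gap is the one meant, because purple and red are ruled out. I'll enlarge it to confirm and to pick corners.

Run:
```python
import cv2
a=cv2.imread('pics/side0.png')[100:240,165:365]; cv2.imwrite('pics/sc.png',cv2.resize(a,None,fx=4,fy=4,interpolation=cv2.INTER_CUBIC))
a=cv2.imread('pics/scene0.png')[240:380,200:400]; cv2.imwrite('pics/cc.png',cv2.resize(a,None,fx=4,fy=4,interpolation=cv2.INTER_CUBIC))
```

```text
(no output)
```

View pics/sc.png

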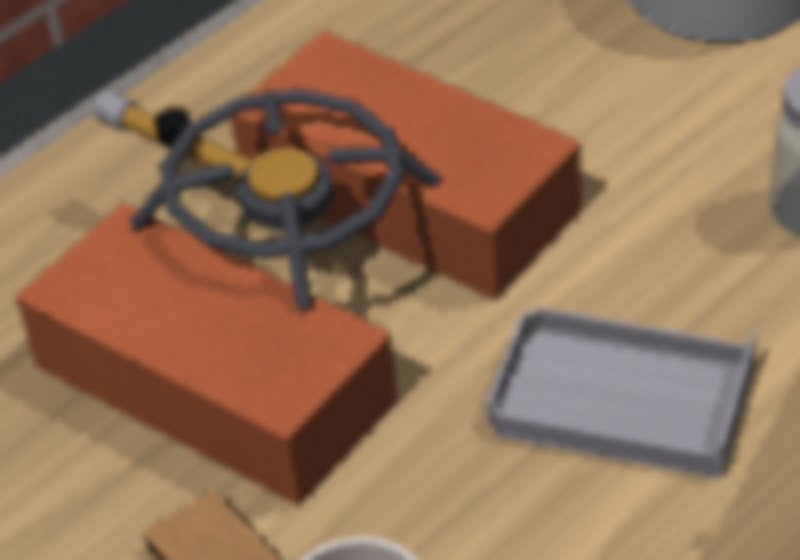

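View pics/cc.png

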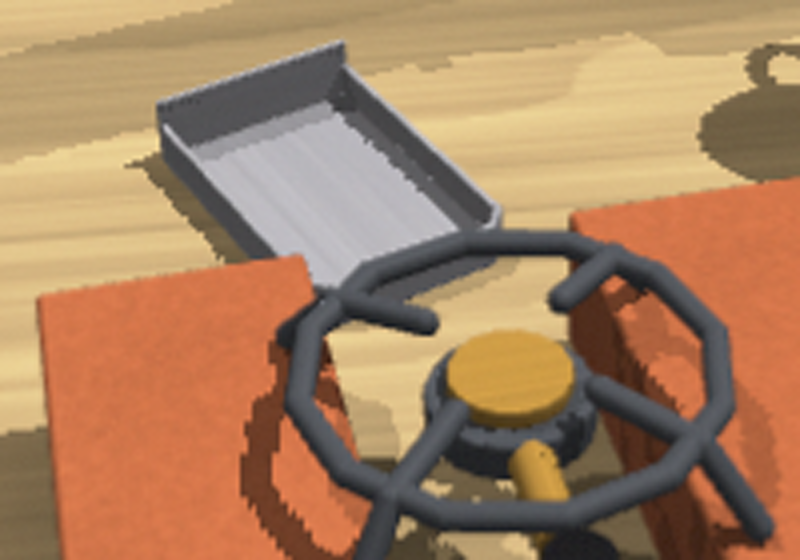

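Run:
```python
from h import *
import pickle
d=pickle.load(open('c0.pkl','rb'))
S=lambda u,v,z:onz(d['side'],165+u/4,100+v/4,z)
C=lambda u,v,z:onz(d['scene'],200+u/4,240+v/4,z)
for n,f,a in [('Lin',S,(390,338,65)),('Lout',S,(292,437,65)),('Lfar out',S,(20,298,65)),('Linb',S,(393,395,0)),('Loutb',S,(300,502,0)),('Rin',S,(497,233,65)),('Rout',S,(580,148,65)),('Rinb',S,(497,297,0)),('Routb',S,(580,212,0)),
 ('cLin',C,(572,213,65)),('cRin',C,(303,257,65)),('cRout',C,(40,297,65)),
 ('BR side',S,(755,335,32)),('BLbot side',S,(725,474,0)),('FLbot',S,(490,428,0)),('FRtop',S,(530,312,20)),
 ('cBR',C,(158,105,32)),('cBL',C,(343,42,32)),('cFL',C,(500,210,20)),('cBRb',C,(163,155,0)),
 ('mug side',lambda u,v,z:onz(d['side'],u,v,z),(255,242,92)),('jar',lambda u,v,z:onz(d['side'],u,v,z),(371,123,105)),('bowl',lambda u,v,z:onz(d['side'],u,v,z),(423,145,60)),('mug scene',lambda u,v,z:onz(d['scene'],u,v,z),(426,231,92)),('jar scene',lambda u,v,z:onz(d['scene'],u,v,z),(147,256,105)),('whisk hd',lambda u,v,z:onz(d['side'],u,v,z),(335,330,0)),('whisk end',lambda u,v,z:onz(d['side'],u,v,z),(252,302,0))]:
  print(n,f(*a)[:2].round(1))
```

```text
Lin [605.3  28.3]
Lout [594.1 122. ]
Lfar out [804.  149.4]
Linb [616.8  20.8]
Loutb [599.6 120. ]
Rin [617.  -80.7]
Rout [ 629.2 -174.8]
Rinb [624.6 -85.3]
Routb [ 635.7 -181.3]
cLin [611.4  26.1]
cRin [625.7 -80. ]
cRout [ 637.  -178.6]
BR side [ 457.3 -140.9]
BLbot side [417.3 -61.8]
FLbot [551.7   2.3]
FRtop [585.6 -74.4]
cBR [ 461.4 -140.7]
cBL [419.2 -55.1]
cFL [544.8   4.6]
cBRb [ 454.7 -141.6]
mug side [480.4 179.6]
jar [ 515.3 -282.6]
bowl [ 389.8 -345.6]
mug scene [484.6 191.5]
jar scene [ 522.7 -280.6]
whisk hd [245.4 194.4]
whisk end [426.8 256.4]
```

Side crop: the grey tray's back wall top runs from (755,335) to about (735,465), with its front-left foot at (490,428). The bricks' inner near top corners are at (390,338) and (497,233). Scene crop: the tall back wall is at (158,105)–(343,42), so this is the steel tray and it heads towards the gap.

The two views agree to about 5 mm, and the sizes come out right (94 mm back wall, 107 mm gap).
- **Stand:** origin about (615,-28), yaw 0.12.
- **Tray:** origin about (507,-67), yaw 0.44.

Plan: square the tray with open fingers along its right wall, then push it in from the back.

Request:
apply_moves --deltas '[0,0,0,0,0,-0.1765,0,0,0,0,0,0,-0.1765,0,0,0,0,0,0,-0.1765,0,0,0,0,0,0,-0.1765,0,0,0,0,0,0,-0.1765,0,0,0,0,0,0,-0.1765,0,0,0,0,0,0,-0.1765,0,0,0,0,0,0,-0.1765,0,0,0,0,0,0,-0.1765,0]'

```text
time_s: 1.23
ee_pos: [277.4, -615.0, 222.1]
tool_rot: [-3.142, -0.001, 2.018]
force: [1.1, 0.0, 0.9]
width: 87.9
grasp_force: 0.0
```

Request:
apply_moves --deltas '[3.25,4.31,0,0,0,0,0,3.25,4.31,0,0,0,0,0,3.25,4.31,0,0,0,0,0,3.25,4.31,0,0,0,0,0,3.25,4.31,0,0,0,0,0,3.25,4.31,0,0,0,0,0,3.25,4.31,0,0,0,0,0,3.25,4.31,0,0,0,0,0,3.25,4.31,0,0,0,0,0,3.25,4.31,0,0,0,0,0,0,0,0,0,0,0,0,0,0,0,0,0,0,0]'

```text
time_s: 2.72
ee_pos: [527.9, -137.9, 222.2]
tool_rot: [-3.14, -0.0, 2.012]
force: [0.5, -0.2, 0.3]
width: 87.6
grasp_force: 0.0
```

Run:
```python
from h import *
import pickle
c=snap('wrist','w1');pickle.dump(c,open('w1.pkl','wb')); o=ctrl.get_obs(); print(o['ee_pos'],o['tool_rot'],o['time_s'],ray(c,0,0)[0])
```

```text
[ 527.63962659 -138.74255263  222.26192493] [-3.14034464e+00  7.77582899e-05  2.01053121e+00] 2.775 [494.18649339 -66.29618655 384.87532218]
```

View pics/w1.png

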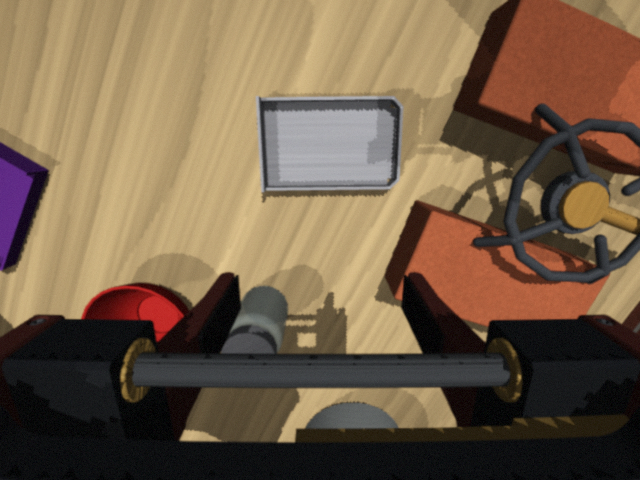

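Wrist view: the tray's back wall top is at (260,97)–(262,195), with its front cut corners at about (388,97) and (388,190). The bricks' inner near corners are at about (478,105) and (420,203).

Run:
```python
from h import *
import pickle
c=pickle.load(open('w1.pkl','rb'))
for n,u,v,z in [('BL',260,97,32),('BR',263,195,32),('FL',388,97,20),('FR',388,190,20),('FRc',399,180,20),('Lin t',479,104,65),('Lin b',456,106,0),('Lout',524,0,65),('Rin',420,203,65),('Rout?',392,276,65)]: print(n,onz(c,u,v,z)[:2].round(1))
```

```text
BL [422.1 -56.2]
BR [ 462.7 -145.9]
FL [5.388e+02 4.000e-01]
FR [584.6 -84.3]
FRc [590.3 -69.4]
Lin t [611.2  23.4]
Lin b [613.1  28.6]
Lout [601.6 112.9]
Rin [608.1 -79.8]
Rout? [ 620.6 -159.7]
```

Request:
apply_moves --deltas '[0,0,5,0,0,0,0,0,0,5,0,0,0,0,0,0,5,0,0,0,0,0,0,4,0,0,0,0,0,0,1.7,0,0,0,0,0,0,0.5,0,0,0,0,0,0,0,0,0,0,0,0.5,0,0,0,0,0,0,0.5,0,0,0,0,0,0,0,0,0,0,0,0,0]'

```text
time_s: 4.03
ee_pos: [524.2, -127.6, 11.2]
tool_rot: [3.141, 0.0, 2.013]
force: [0.3, 1.1, -0.2]
width: 87.3
grasp_force: 0.0
```

Request:
apply_moves --deltas '[0.35,-0.12,0,0,0,0.032,0,0.34,-0.13,0,0,0,0.032,0,0.34,-0.15,0,0,0,0.032,0,0.33,-0.16,0,0,0,0.032,0,0.32,-0.17,0,0,0,0.032,0,0.32,-0.18,0,0,0,0.032,0,0.31,-0.19,0,0,0,0.032,0,0.3,-0.2,0,0,0,0.032,0,0.3,-0.21,0,0,0,0.032,0,0.29,-0.22,0,0,0,0.032,0,0,0,0,0,0,0,0]'

```text
time_s: 5.4
ee_pos: [498.0, -102.2, 10.7]
tool_rot: [3.141, -0.0, 1.691]
force: [-0.0, -2.9, 2.9]
width: 88.0
grasp_force: 1.6
```

Run:
```python
from h import *
import pickle
c=snap('wrist','w2');pickle.dump(c,open('w2.pkl','wb')); o=ctrl.get_obs(); print(o['ee_pos'],o['tool_rot'],o['time_s'])
s=snap('side','s2');pickle.dump(s,open('s2.pkl','wb'))
a=cv2.resize(s['pixels'][120:260,165:365],None,fx=2.8,fy=2.8,interpolation=2); b=np.zeros((600,800,3),'u1')
b[:392,:560]=a; b[392:,:277]=cv2.resize(c['pixels'],(277,208)); cv2.imwrite('pics/m2.png',b)
```

```text
[ 498.03804644 -102.18144422   10.65942164] [ 3.14140814e+00 -4.14722807e-04  1.69198923e+00] 5.45
```

View pics/m2.png

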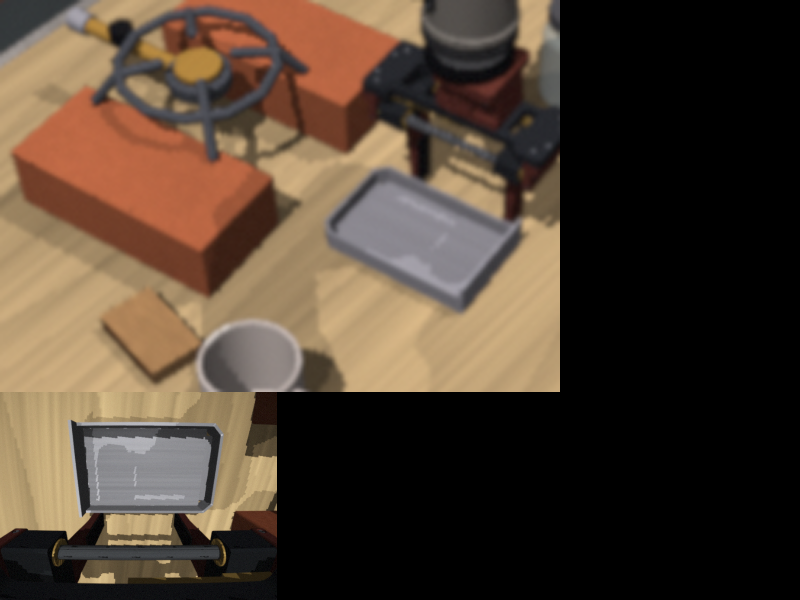

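The tray now looks nearly square and centred: in the side crop its front-left foot is at (330,245) and its back-left foot at (460,308), and in the wrist view it sits about parallel to the fingers. I'll retreat, rise, turn behind it and measure.

Request:
apply_moves --deltas '[-1,0,0,0,0,0,0,-1,0,0,0,0,0,0,0,0,-5,0,0,0,0,0,0,-5,0,0,0,0,0,0,-5,0,0,0,0,0,0,-5,0,0,0,0,4,-3.3,0,0,0,0,0,4,-3.3,0,0,0,0,0]'

```text
time_s: 6.5
ee_pos: [424.5, -50.6, 210.9]
tool_rot: [3.141, -0.0, 1.691]
force: [-0.4, 0.6, -0.7]
width: 87.8
grasp_force: 0.0
```

Request:
apply_moves --deltas '[0,0,0,0,0,0.1744,80,0,0,0,0,0,0.1744,80,0,0,0,0,0,0.1744,80,0,0,0,0,0,0.1744,80,0,0,0,0,0,0.1744,80,0,0,0,0,0,0.1744,80,0,0,0,0,0,0.1744,80,0,0,0,0,0,0.1744,80,0,0,0,0,0,0.1744,80,0,0,0,0,0,0,80]'

```text
time_s: 7.75
ee_pos: [424.9, -51.3, 210.4]
tool_rot: [-3.141, 0.001, 0.124]
force: [-0.7, -0.4, 0.5]
width: 60.5
grasp_force: 0.0
```

Run:
```python
from h import *
import pickle
c=snap('wrist','w3');pickle.dump(c,open('w3.pkl','wb')); o=ctrl.get_obs(); print(o['ee_pos'],o['tool_rot'],o['time_s'],o['width'],o['joint_positions'])
```

```text
[425.01483597 -51.24196746 210.44401399] [-3.14129630e+00  6.36693483e-04  1.26105423e-01] 7.8 60.19526254928127 [ 0.36229468  0.10654514 -0.41025997  2.1036365   0.05218666  0.94150105
 -1.52134228]
```

View pics/w3.png

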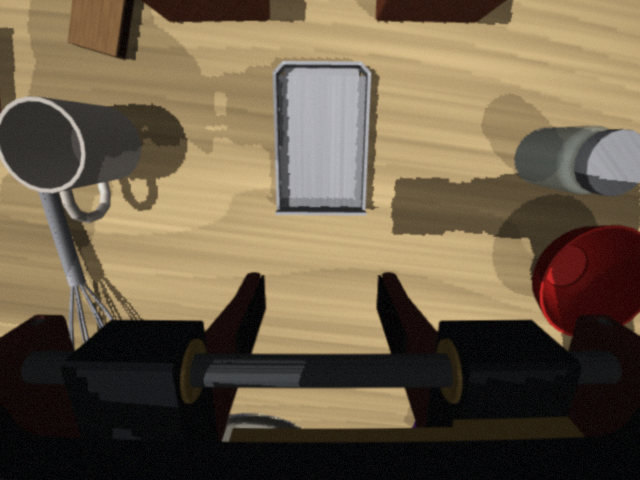

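Wrist view: the tray is square to the image, with its back wall top at (274,213)–(367,212) and its front at (281,62)–(364,62). The bricks' inner near feet are at (270,20) and (377,20).

Run:
```python
from h import *
import pickle
c=pickle.load(open('w3.pkl','rb'))
P={n:onz(c,u,v,z)[:2] for n,u,v,z in [('BL',274,213,32),('BR',367,212,32),('FL',276,72,20),('FR',370,72,20),('f1',281,62,20),('f2',364,62,20),('Li',270,20,0),('Ri',377,20,0),('Ro',490,22,0)]}
for k,p in P.items(): print(k,p.round(1))
t=.12; R=np.array([[np.cos(t),np.sin(t)],[-np.sin(t),np.cos(t)]]); s=(P['Li']+P['Ri'])/2
print('stand',s)
for k,p in P.items(): print(k,(R@(p-s)).round(1))
tcp=np.array([425,-51.2]); print('tcp',R@(tcp-s))
```

```text
BL [422.3  -1.9]
BR [435.5 -99.1]
FL [560.3   9.7]
FR [571.7 -81.5]
f1 [569.8   5.7]
f2 [579.8 -74.3]
Li [610.8  23. ]
Ri [624.1 -83. ]
Ro [ 638.3 -196.6]
stand [617.42354121 -30.0269737 ]
BL [-190.4   51.3]
BR [-188.9  -46.7]
FL [-52.   46.3]
FR [-51.6 -45.6]
f1 [-43.   41.2]
f2 [-42.6 -39.4]
Li [-0.2 53.4]
Ri [  0.2 -53.4]
Ro [   0.8 -167.9]
tcp [-193.57442317    2.01468349]
```

Request:
apply_moves --deltas '[-1.4,0,5,0,0,0,80,0,0,5,0,0,0,80,0,0,4.5,0,0,0,80,0,0,0,0,0,0,80,0,0,0,0,0,0,80]'

```text
time_s: 8.43
ee_pos: [412.2, -52.8, 66.8]
tool_rot: [3.141, -0.001, 0.124]
force: [-0.3, 0.5, -0.3]
width: 60.6
grasp_force: 0.0
```

```bash
python3 -c "
from h import *
o=ctrl.get_obs(); print(o['ee_pos'],o['tool_rot'],o['joint_positions'])"
```

```text
[412.21787684 -52.7819205   66.78807755] [ 3.14149390e+00 -1.08678284e-03  1.24013678e-01] [ 0.30196056  0.32591572 -0.37176453  2.26312114  0.21297894  0.58277428
 -1.67715782]
```

Request:
apply_moves --deltas '[0,0,2,0,0,0,80,0,0,2,0,0,0,80,0,0,1.4,0,0,0,80,0,0,0,0,0,0,80,0,0,0,0,0,0,80]'

```text
time_s: 9.05
ee_pos: [412.1, -52.8, 12.5]
tool_rot: [3.141, -0.001, 0.123]
force: [-0.0, 0.4, -0.2]
width: 60.0
grasp_force: 0.0
```

Request:
apply_moves --deltas '[0.5,0,0,0,0,0,80,0.5,0,0,0,0,0,80,0.8,0.05,0,0,0,0,80,0.8,0.05,0,0,0,0,80,0.8,0.05,0,0,0,0,80,0.8,0,0,0,0,0,80,0.8,0,0,0,0,0,80,0.8,0,0,0,0,0,80,0.8,0,0,0,0,0,80,0,0,0,0,0,0,80]'

```text
time_s: 10.3
ee_pos: [478.5, -45.9, 11.8]
tool_rot: [-3.141, -0.002, 0.123]
force: [-0.2, -0.3, -1.0]
width: 60.2
grasp_force: 0.0
```

Run:
```python
from h import *
import pickle
c=snap('wrist','w4');pickle.dump(c,open('w4.pkl','wb')); o=ctrl.get_obs(); print(o['ee_pos'],o['tool_rot'],o['time_s'],o['force'])
s=snap('side','s4')
b=np.zeros((600,800,3),'u1'); b[:480,:640]=c['pixels']; b[340:600,500:800]=cv2.resize(s['pixels'][110:240,180:330],None,fx=2,fy=2); cv2.imwrite('pics/m4.png',b)
```

```text
[478.39236251 -45.91239545  11.8753318 ] [-3.14139662e+00 -2.21958828e-03  1.22804238e-01] 10.35 [ 0.07673441  0.45523574 -0.1490148 ]
```

View pics/m4.png

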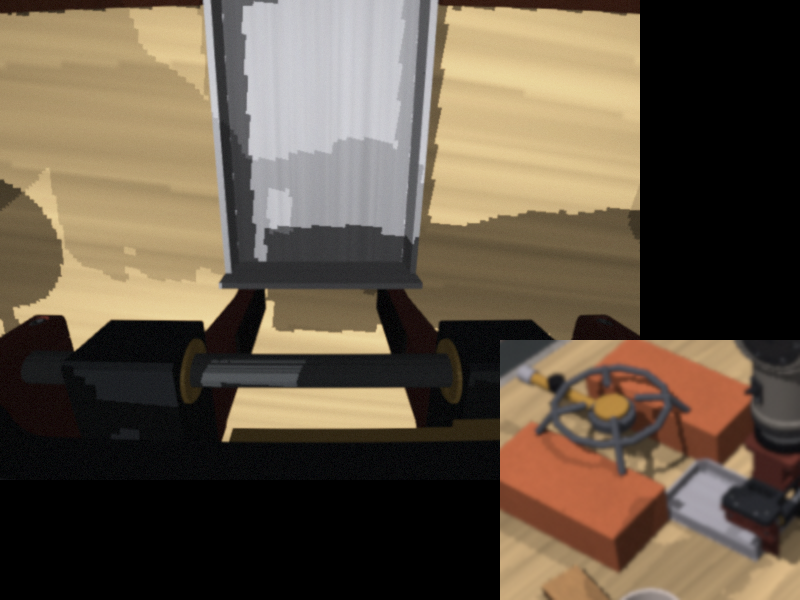

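The front is entering the gap cleanly: the back wall is square on both fingertips at wrist (220–421,285), and the sides run symmetrically between the bricks. Continuing.

Request:
apply_moves --deltas '[0.8,0,0,0,0,0,80,0.8,0,0,0,0,0,80,0.8,0,0,0,0,0,80,0.8,0,0,0,0,0,80,0.8,0,0,0,0,0,80,0.8,0,0,0,0,0,80,0.8,0,0,0,0,0,80,0.8,0,0,0,0,0,80,0.8,0,0,0,0,0,80,0.8,0,0,0,0,0,80,0.8,0,0,0,0,0,80,0,0,0,0,0,0,80]'

```text
time_s: 11.9
ee_pos: [564.8, -35.4, 11.6]
tool_rot: [-3.142, -0.0, 0.123]
force: [-0.9, -0.3, -0.3]
width: 60.3
grasp_force: 0.3
```

Run:
```python
from h import *
import pickle
c=snap('wrist','w5');pickle.dump(c,open('w5.pkl','wb')); o=ctrl.get_obs(); print(o['ee_pos'],o['tool_rot'],o['time_s'],o['force'])
s=snap('side','s5')
b=np.zeros((600,800,3),'u1'); b[:480,:640]=c['pixels']; b[340:600,500:800]=cv2.resize(s['pixels'][110:240,180:330],None,fx=2,fy=2); cv2.imwrite('pics/m5.png',b)
```

```text
[564.79592591 -35.41008252  11.66153624] [-3.14155820e+00 -7.38700826e-04  1.22603032e-01] 11.95 [-0.03795329 -0.82502953  0.00586624]
```

View pics/m5.png

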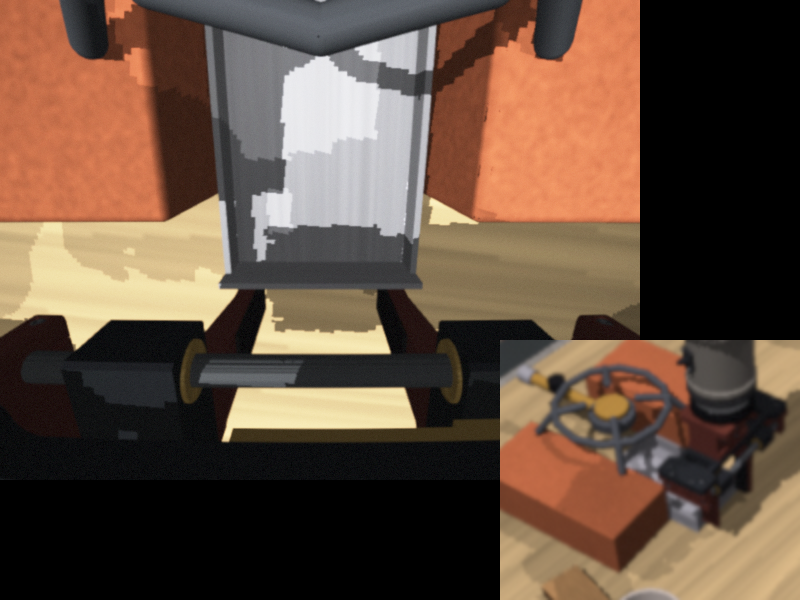

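Wrist view: the back wall's outer top edge is at v≈288 (220–421), the bricks' inner near feet at (217,193) and (428,195), and their top corners at (165,220) and (477,220).

Run:
```python
from h import *
import pickle
c=pickle.load(open('w5.pkl','rb'))
t=.123; R=np.array([[np.cos(t),np.sin(t)],[-np.sin(t),np.cos(t)]]); tcp=np.array([564.8,-35.4])
for n,u,v,z in [('BL',220,288,32),('BR',421,288,32),('Li0',217,193,0),('Ri0',428,195,0),('Li',165,220,65),('Ri',477,220,65),('Lo',10,221,65),('Ro',630,221,65)]: print(n,(R@(onz(c,u,v,z)[:2]-tcp)).round(1))
```

```text
BL [11.4 47.7]
BR [ 11.3 -47.4]
Li0 [51.4 55.1]
Ri0 [ 50.3 -57.1]
Li [52.5 53.4]
Ri [ 52.4 -53.5]
Lo [ 52.3 109.5]
Ro [  52.2 -109. ]
```

About 41 mm remain. The tray is centred (95 mm of back wall within the 107 mm measured gap).

Request:
apply_moves --deltas '[0.7,0,0,0,0,0,80,0.7,0,0,0,0,0,80,0.7,0,0,0,0,0,80,0.7,0,0,0,0,0,80,0.6,0,0,0,0,0,80,0.4,0,0,0,0,0,80,0.3,0,0,0,0,0,80,0,0,0,0,0,0,80,0,0,0,0,0,0,80]'

```text
time_s: 13.12
ee_pos: [605.6, -30.3, 11.9]
tool_rot: [-3.142, -0.001, 0.123]
force: [-0.5, 0.1, 0.6]
width: 60.4
grasp_force: 0.1
```

Request:
apply_moves --deltas '[-1,0,0,0,0,0,80,-2,0,0,0,0,0,80,-3,0,0,0,0,0,80,-3,0,-3,0,0,0,80,0,0,-5,0,0,0,80,0,0,-5,0,0,0,80,0,0,0,0,0,0,80]'

```text
time_s: 14.0
ee_pos: [518.2, -41.5, 145.6]
tool_rot: [3.14, -0.008, 0.122]
force: [0.2, -0.3, 0.8]
width: 60.6
grasp_force: 0.0
```

Run:
```python
from h import *
import pickle
c=snap('wrist','w6');pickle.dump(c,open('w6.pkl','wb')); o=ctrl.get_obs(); print(o['ee_pos'],o['tool_rot'],o['time_s'],o['force'])
s=snap('side','s6')
b=np.zeros((600,800,3),'u1'); b[:480,:640]=c['pixels']; b[340:600,500:800]=cv2.resize(s['pixels'][110:240,180:330],None,fx=2,fy=2); cv2.imwrite('pics/m6.png',b)
```

```text
[516.62020947 -41.68577576 143.41274958] [ 3.14026991 -0.00423218  0.12223068] 14.05 [ 0.07814459  0.33198613 -0.89766529]
```

View pics/m6.png

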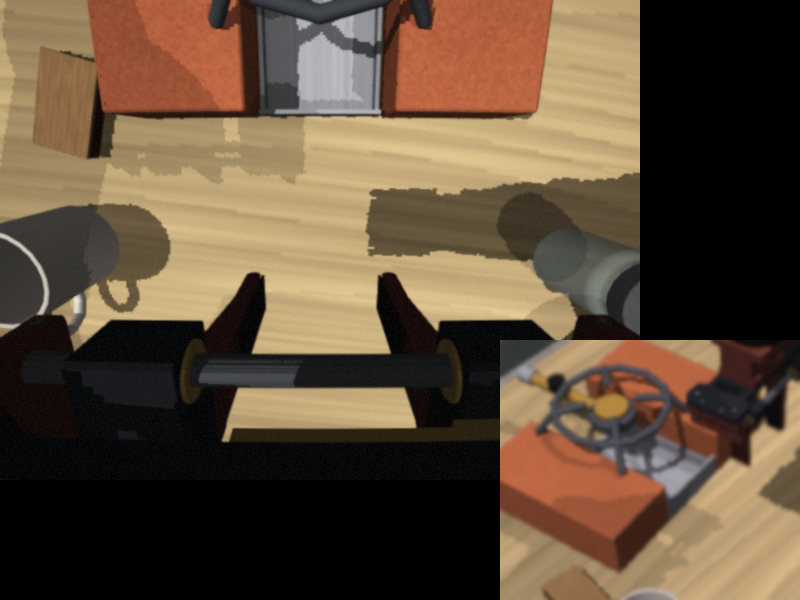

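The back wall (260–381, v≈113) is level with the bricks' near ends (v≈113), straight and centred. The fingers are clear and the bystanders look unmoved, so I'm handing in.

```bash
python3 -c "
from h import *
print(job.job_done())"
```

```text
the job is handed in; nothing more can be done
None
```

I pushed the steel tray through the gap until its back wall looked level with the bricks' near ends, straight and centred in the last image, and handed the job in at about 14 s; no verdict was returned.

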